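Fit the gate knob on the coin sorter and hold the gate open

TASK

The push knob of the coin sorter has come off and stands on the desk: pick it up, turn it so that its D-shaped bore matches the D-shaped spindle on top of the sorter, and fit it fully home on the spindle before the spindle is pushed down. Then press the knob well down against its spring so that the gate lifts and the brass token waiting in the chute slides into the tin bin, and finish while the arm is still holding the knob pressed down (do not let go or ease off). Do not touch the token in the chute, and leave the other loose things on the desk where they are.

Things in the scene. Friction and masses are not known exactly. Their poses are not given: they have to be found in the camera images.
- knob: Loose black knob, about 60 g, upright on the desk, bore down. Origin: centre of the underside, z up. Round skirt 38 mm wide, 22 mm high; on it a wing grip 14 mm wide (along y), 26 mm high, so 48 mm in all, running along x from 18 mm behind the axis to 28 mm ahead: its long end (+x) marks the side of the bore's flat.
- knob_bore (a point): Mouth of the knob's D bore: centre of the knob's underside, axes as the knob's. The bore is blind, 18 mm deep, 18 mm in diameter, its flat 3 mm from the axis on the +x side (the wing's long end).
- spindle_seat (a point): Centre of the round shoulder (32 mm wide, 82 mm above the desk when not pressed) of the steel spindle on top of the grey housing; the seated knob's underside rests on it. z is up the spindle's axis, x points out of the shaft's flat: the knob goes on only with its x along this x. The spindle does not turn (stiff, 0.8 N m).
- spindle_tip (a point): Top centre of the spindle's D shaft, 17 mm above the shoulder, axes as spindle_seat. The shaft is 16 mm in diameter with a flat 2 mm from the axis on the +x side; its top 4 mm taper by 1.5 mm all round. The knob's bore has 1 mm clearance all round. A dark index tab 6 mm wide sticks out from under the shoulder to 32 mm from the axis on the same +x side.
- spindle (a joint): How far the spindle with its shoulder is pushed down, in m: 0 as found, 0.007 at the stop. A spring pushes it up: 6 N before it starts to move, rising to about 12 N at the stop. The chute gate rises 2.5 mm for every mm pressed and lets the token go at about 1.5 mm.
- sorter: The fixed coin sorter. Origin on the spindle's axis at desk level, z up. The housing is centred there; on its +y side a polished steel chute 42 mm wide slopes down towards +y, from 60 mm to 190 mm from the axis and from 137 mm to 43 mm high (side walls 10 mm higher), crossed by the steel gate 100 mm from the axis.
- bin: The fixed shallow tin bin under the chute's mouth, 120 x 120 x 32 mm outside, 2 mm walls. Origin: centre of its underside, z up, 242 mm along +y from the sorter's origin.
- token_chute: The brass token that waits in the chute against the upper side of the closed gate: a disc 34 mm in diameter and 4 mm thick, 26 g. Origin: centre of one face.
- token_a: Bystander: loose brass token, 34 mm in diameter, 4 mm thick, lying on the desk between knob and sorter. Origin: centre of the underside.
- token_b: Bystander: the third brass token, same size, on the desk nearer the robot. Origin: centre of the underside.
- paperweight: Bystander: domed green glass paperweight, 66 mm in diameter, 38 mm high. Origin: centre of the underside.
- ruler: Bystander: flat aluminium ruler, 200 mm long (its y) x 28 x 4 mm. Origin: centre of the underside.
- tweezer: Bystander: rubber-tipped bamboo tweezer lying flat, 165 mm long (its y), about 25 mm wide, 6 mm high. Origin: near its middle, on the desk.
- loupe: Bystander: black eye loupe standing on the desk, 42 mm in diameter, 34 mm high. Origin: centre of the underside.
Things that resemble listed ones, but are neither listed nor needed, are in the scene too. Leave any red look-alike of the knob alone. What is shaped like the token_chute but pink is not meant.

How it is judged:
By the outcome, as a careful person would: the job done as asked, in the order asked, and still so for the second after the job is handed in, while the arm keeps its last pose, push and grip.
It also fails if it takes over 38 s, if anything falls off the work surface, if the arm or the gripper's body presses on something with over 40 N, if the wrist force passes 120 N, or if a joint passes its speed limit or range.

ROBOT

A 7-joint arm with a two-finger parallel gripper is mounted at the origin on the work surface. World frame = base frame: x ahead of the robot, y to its left, z up, the work surface at z = 0. Lengths are in mm, angles in rad, forces in N, time in s.
With the tool pointing down it reaches from about 400 to 850 mm from the base axis. Payload 10.4 kg.
Tool frame: the origin (TCP) lies on the mounting face of the last link; the fingertips stand 182 mm ahead of it and the grasp point (between the pads) lies 164 mm ahead of it; z points along the fingers, y is the line along which they close (so a half turn about z gives the same grasp; the last joint's range is limited). The gripper opens to 87 mm and grips with 3 to 60 N. Pads are 19 mm wide; open, the fingers measure 117 mm over their backs; the gripper's body (75 mm by 190 mm) begins 51 mm behind the grasp point.
Start: joints at [-1.192, 0.332, -0.065, 1.46, 0.022, 1.35, -0.088], TCP at [244.409, 575.236, 404.776] pointing down, gripper open.
Joint ranges: [-2.6, 2.6], [-0.5, 2.12], [-1.47, 1.34], [0.16, 2.42], [-1.27, 4.41], [0.06, 2.06], [-2.6, 2.6]. Speed limits (rad/s): [2.22, 2.22, 2.79, 2.79, 3.14, 3.14, 3.14].

INTERFACE

Orientations are given as a unit quaternion [x, y, z, w].
In Python, from station import robot gives the robot as it stands. Calls block until the motion is done:
- robot.move_to(position, orientation): joint-space move of the TCP to a pose.
- robot.servo_line(position, orientation=None, feed=150): straight line of the TCP; orientation=None keeps the orientation; feed is the mean speed in mm/s.
- robot.move_j(angles): joint-space move.
- robot.move_gripper(opening, newtons=None): opening from 0.0 (shut) to 1.0 (fully open); newtons is the grip in N (None keeps the last); returns when the fingers have stopped.
- robot.hold(seconds).
- robot.solve_ik(position, orientation): joint angles nearest the present ones, or None.
- robot.read_state(): the state.
- robot.snapshot(name): name is "scene" or "top" or "wrist"; returns the picture (480x640x3 uint8, red, green, blue); there is no depth.
- robot.camera_model(name): a dict with "mtx" (3x3 intrinsics, pixels), "R" (3x3) and "t" (3): a world point X has camera coordinates R X + t. Camera axes: x right, y down, z forward; pixel columns grow to the right and rows downward; lengths in mm; the calibration is good to about 2 mm. A picture is of the moment at which its call begins: read the wrist's pose just before it. camera_model takes no time and is no camera call; for the wrist camera it gives the pose at the moment of the call.
A pose or a line that the arm cannot do raises robot.PlanningError and nothing moves.
- robot.close_job(): hands the job in; it is judged then, once.
The state is a dict: "t": time; "joint_pos": joint angles; "qd": joint speeds; "joint_efforts": joint torques, N m; "tcp_pos": TCP position; "ee_rot": TCP orientation; "ft_force": force on the tool from outside, world axes, zero at the start; "torque": the same for the moment, N m; "gripper_width": opening from 0.0 (shut) to 1.0 (fully open); "finger_force": force on a finger pad.
Only numpy, scipy, OpenCV 4.12 (cv2) and the standard library are available. Lean on these libraries where they do the work, as an engineer would, in place of code of your own. Each camera call takes 0.05 s, during which the arm holds its last target. There are 200 camera calls.

## Working session

There is one attempt and no reset: what is moved stays moved. The work goes in short steps, each a Python script; the robot and the scene stay as the last script left them, time stands still between calls to the robot, and variables do not carry over. Pictures are saved under pics/ and viewed, at most 10 in all, crops included, and the job is handed in when it is done.

```bash
mkdir -p pics; ls
python3 - <<'E'
from station import robot
import cv2
for n in("scene","top"):
    c=robot.camera_model(n);print(n,c)
    cv2.imwrite(f"pics/{n}0.png",robot.snapshot(n)[:,:,::-1])
s=robot.read_state();print(s)
E
```

```text
pics
scene {'mtx': array([[607.08242555,   0.        , 320.59213824],
       [  0.        , 607.08242555, 232.92508367],
       [  0.        ,   0.        ,   1.        ]]), 'R': array([[-0.66901433,  0.74321145,  0.0075209 ],
       [ 0.6519852 ,  0.59169359, -0.47414554],
       [-0.35684046, -0.31230664, -0.88041436]]), 't': array([ 391.92460091, -292.98647296, 1522.8293181 ])}
top {'mtx': array([[481.85384653,   0.        , 321.18073532],
       [  0.        , 481.85384653, 234.71083824],
       [  0.        ,   0.        ,   1.        ]]), 'R': array([[-0.01200803, -0.99976839, -0.01786009],
       [-0.98747223,  0.01466698, -0.15710977],
       [ 0.15733533,  0.01574977, -0.98741964]]), 't': array([ -34.08244426,  567.30848648, 1016.96796902])}
{'t': 0.1, 'joint_pos': array([-1.19160417,  0.33280883, -0.0646715 ,  1.46085185,  0.0216088 ,
        1.34994049, -0.08850543]), 'qd': array([-3.13283350e-04, -1.10175437e-03,  8.22478950e-05, -2.43657343e-03,
       -7.64949338e-04, -1.39873679e-03, -4.76119422e-04]), 'joint_efforts': array([ 1.82839070e-03, -6.24542212e+01,  2.46594648e-02, -3.90716457e+01,
       -6.14408799e-02,  3.66505457e-02,  1.19772703e-04]), 'tcp_pos': array([244.38067343, 575.11179724, 404.03581353]), 'ee_rot': array([ 1.99552979e-01,  9.79886819e-01, -6.50028522e-04, -9.21581999e-05]), 'ft_force': array([-0.01477786,  0.13709823, -0.01795863]), 'torque': array([-0.03183173,  0.01132739,  0.00410621]), 'finger_force': 0.0, 'gripper_width': 0.9983062021906461}
```

View pics/top0.png

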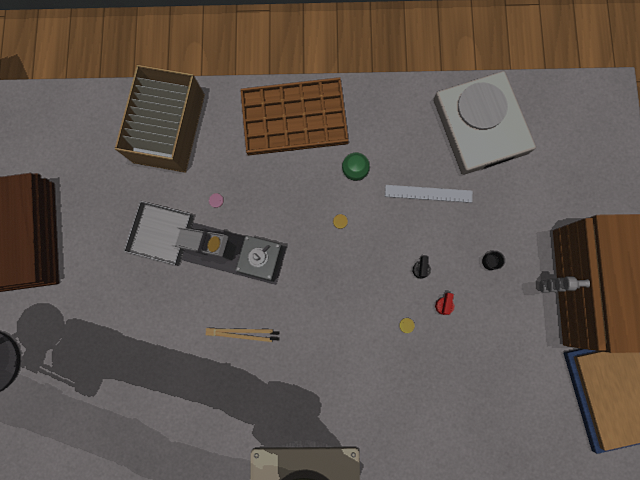

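View pics/scene0.png

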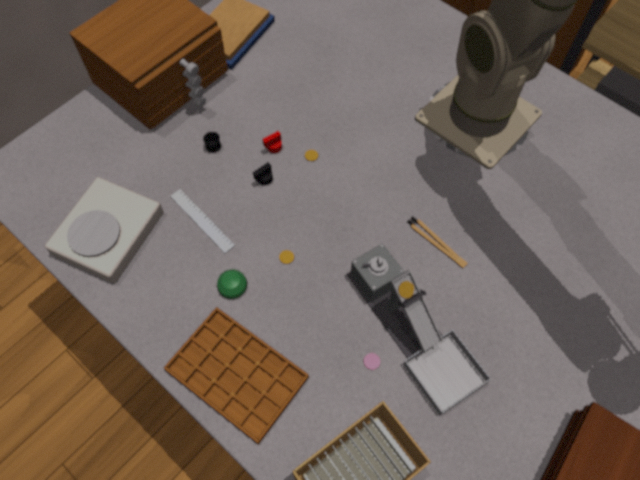

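Top view: candidates are the black winged knob at (422,266), the red look-alike at (445,303) and the loupe at (493,260). The loupe is a plain cylinder with no wing, so I choose (422,266), which is (263,174) in the scene view. The spindle is at (258,256) top and (378,265) scene. The pink token is at (216,200) and the chute token at (213,243).

```bash
cat > h.py <<'E'
from station import robot
import numpy as np, cv2
from scipy.spatial.transform import Rotation as Ro
def ray(c,p):
    d=np.linalg.inv(c["mtx"])@[p[0],p[1],1.]
    d=c["R"].T@d; return -c["R"].T@c["t"], d/np.linalg.norm(d)
def plane(c,p,z):
    o,d=ray(c,p); return o+d*(z-o[2])/d[2]
def tri(obs):
    A=0;b=0;rs=[ray(c,p) for c,p in obs]
    for o,d in rs:
        M=np.eye(3)-np.outer(d,d);A=A+M;b=b+M@o
    X=np.linalg.solve(A,b)
    return X,[np.linalg.norm((np.eye(3)-np.outer(d,d))@(X-o)) for o,d in rs]
def down(yaw):  # tool pointing down, closing line (tool y) at angle yaw+90deg: tool x along yaw
    x=np.array([np.cos(yaw),np.sin(yaw),0]);z=np.array([0,0,-1.])
    return Ro.from_matrix(np.c_[x,np.cross(z,x),z]).as_quat()
E
python3 - <<'E'
from h import *
T=robot.camera_model("top");S=robot.camera_model("scene")
print("knob",tri([(T,(422,266)),(S,(263,174))]),"spin",tri([(T,(258,256)),(S,(378,264))]))
print("tok",plane(T,(213,243),120),"bin",plane(T,(160,232),10))
s=robot.read_state();W=robot.camera_model("wrist")
Rt=Ro.from_quat(s["ee_rot"]).as_matrix()
print("cam in tool",Rt.T@(-W["R"].T@W["t"]-s["tcp_pos"]),"\n",Rt.T@W["R"].T.round(3),W["mtx"])
# colour blob of knob in top/scene
for n,(u,v) in (("top",(422,266)),("scene",(263,174))):
    I=cv2.imread(f"pics/{n}0.png")
    cv2.imwrite(f"pics/{n}k.png",cv2.resize(I[v-30:v+30,u-40:u+40],None,fx=8,fy=8))
k=tri([(T,(422,266)),(S,(263,174))])[0]; sp=tri([(T,(258,256)),(S,(378,264))])[0]
for nm,p,h in(("k",k,350),("s",sp,400)):
  for y in range(-180,180,30):
    q=robot.solve_ik([p[0],p[1],h],down(np.radians(y)));print(nm,y,None if q is None else np.round(q,2))
E
```

```text
knob (array([ 495.78458784, -262.54307363,   24.73499701]), [np.float64(1.3386505460062945), np.float64(1.3386505460062919)]) spin (array([517.17545634,  93.72980492,  76.37175947]), [np.float64(1.2625147537985268), np.float64(1.26251475379854)])
tok [540.88491309 178.77546096 120.        ] bin [584.07930999 328.1436897   10.        ]
cam in tool [78.65586533 -0.49607986 20.26788138] 
 [[ 3.23976383e-04 -9.58961181e-01 -2.83018107e-01]
 [ 1.00056124e+00  7.38149007e-04 -1.42539983e-04]
 [-3.11451065e-04 -2.82925625e-01  9.59023321e-01]] [[373.63554618   0.         319.31344957]
 [  0.         373.63554618 240.05374137]
 [  0.           0.           1.        ]]
k -180 [-0.53  0.42  1.17  1.75 -0.41  1.25  2.32]
k -150 [ 1.12  0.35 -0.86  1.67  0.27  1.25  2.3 ]
k -120 [ 1.43  0.63 -1.39  1.66  0.63  1.39  2.57]
k -90 [-0.52  0.42  1.17  1.75 -0.41  1.24 -2.39]
k -60 [-0.52  0.42  1.17  1.75 -0.41  1.24 -1.87]
k -30 [-0.52  0.42  1.17  1.75 -0.41  1.24 -1.34]
k 0 [-0.53  0.43  1.19  1.75 -0.42  1.25 -0.81]
k 30 [-0.54  0.44  1.2   1.75 -0.43  1.25 -0.28]
k 60 [-0.54  0.44  1.21  1.75 -0.43  1.25  0.25]
k 90 [-0.55  0.45  1.21  1.75 -0.44  1.25  0.78]
k 120 [-0.54  0.43  1.19  1.75 -0.43  1.25  1.29]
k 150 [-0.42  0.34  1.01  1.75 -0.31  1.22  1.71]
s -180 [-0.59  0.11  0.35  1.75 -0.04  1.29  1.34]
s -150 [-0.57  0.11  0.33  1.75 -0.04  1.29  1.86]
s -120 [-0.55  0.11  0.3   1.75 -0.03  1.29  2.38]
s -90 [ 0.85  0.42 -1.37  1.68  0.42  1.39  2.56]
s -60 None
s -30 [-1.3   0.19  1.17  1.77 -0.18  1.3  -2.18]
s 0 [-0.74  0.11  0.52  1.75 -0.06  1.29 -1.78]
s 30 [-0.72  0.11  0.49  1.75 -0.05  1.29 -1.26]
s 60 [-0.71  0.11  0.48  1.75 -0.05  1.29 -0.74]
s 90 [-0.68  0.11  0.45  1.75 -0.05  1.29 -0.22]
s 120 [-0.65  0.11  0.41  1.75 -0.05  1.29  0.3 ]
s 150 [-0.61  0.11  0.38  1.75 -0.04  1.29  0.82]
```

View pics/topk.png

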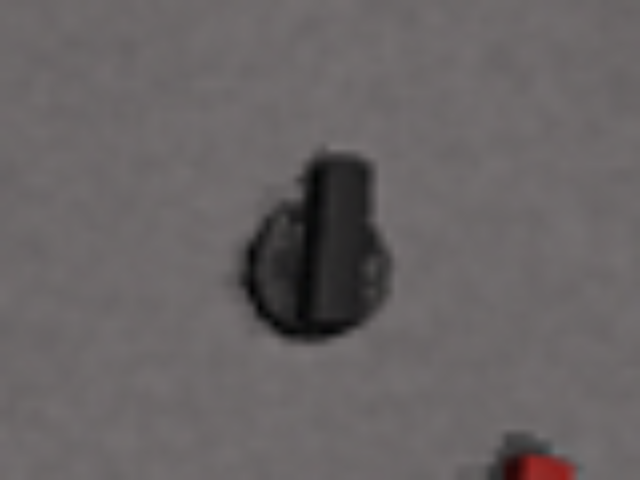

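The crop shows the black knob: skirt centred near crop (318,268), wing running up from (333,320) to its long end at (343,155), so towards world +x. That matches the description. The red one is lower right. Next I look at the spindle and the knob with the wrist camera, from two places each.

Run:
```python
from h import *
import pickle
out={}
def shot(n):
    out[n]=robot.camera_model("wrist");I=robot.snapshot("wrist");cv2.imwrite(f"pics/{n}.png",I[:,:,::-1])
robot.move_to([517,94,385],down(np.pi/2));robot.hold(.2);shot("s1")
robot.move_to([517,30,385],down(np.pi/2));robot.hold(.2);shot("s2")
robot.move_to([496,-200,330],down(0));robot.hold(.2);shot("k2")
robot.move_to([496,-262,330],down(0));robot.hold(.2);shot("k1")
pickle.dump(out,open("cams.pkl","wb"))
print(robot.read_state()["t"])
a=[cv2.imread(f"pics/{n}.png")[90:390,120:520] for n in("s1","s2","k1","k2")]
cv2.imwrite("pics/m.png",np.vstack([np.hstack(a[:2]),np.hstack(a[2:])]))
```

```text
4.775
```

View pics/m.png

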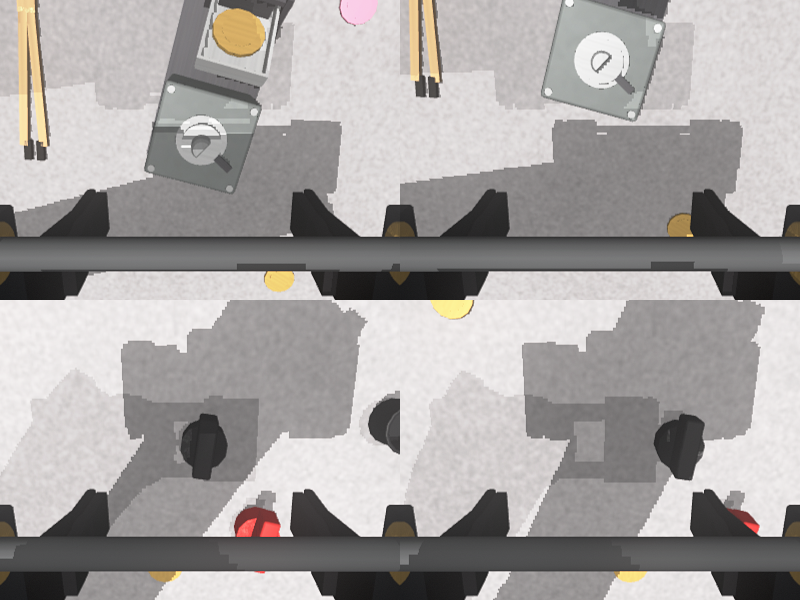

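s1/s2 (montage top row) show the spindle at about (201,140) and (602,60), with the dark tab at the lower right, so its +x is towards world about -45°. k1/k2 show the knob at (204,446) and (680,446), with the wing's long end up (+x). I zoom in for the edges.

Run:
```python
from h import *
O={"s1":(275,195),"s2":(275,115),"k1":(280,195),"k2":(355,195)}
a=[]
for n,(u,v) in O.items():
    c=cv2.imread(f"pics/{n}.png")[v:v+75,u:u+100]
    if n[0]=="k": c=cv2.convertScaleAbs(c,alpha=2.2)
    a.append(cv2.resize(c,None,fx=4,fy=4,interpolation=cv2.INTER_CUBIC))
cv2.imwrite("pics/z.png",np.vstack([np.hstack(a[:2]),np.hstack(a[2:])]))
```

```text
(no output)
```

View pics/z.png

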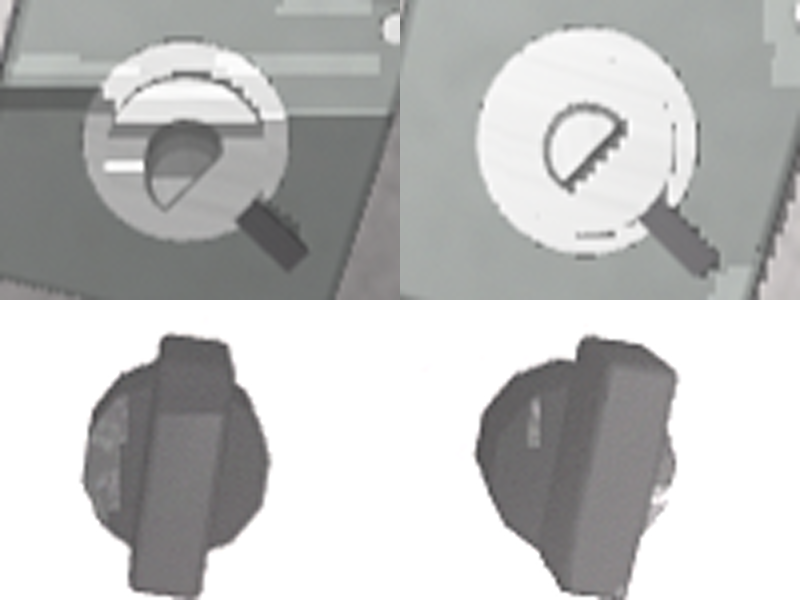

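Readings from the zoom:
- **Spindle:** s2 shaft centre (189,147) in its tile, with flat ends at (228,122) and (170,188). s1 shaft centre is about (185,173).
- **Tab tip:** s1 (299,255), s2 (308,262).
- **Knob wing top face:** k1 back edge mid (166,294), front edge mid about (196,71). k2 back mid (203,294), front mid about (241,69).

The step at row 113 in k1 is the gripper's shadow.

Run:
```python
from h import *
import pickle
C=pickle.load(open("cams.pkl","rb"))
O={"s1":(275,195),"s2":(275,115),"k1":(280,195),"k2":(355,195)}
px=lambda n,x,y:(O[n][0]+x/4-.4,O[n][1]+y/4-.4)
P=lambda n,x,y,z:plane(C[n],px(n,x,y),z)
t=lambda a,pa,b,pb:tri([(C[a],px(a,*pa)),(C[b],px(b,*pb))])
yw=lambda a,b:np.degrees(np.arctan2(*(b-a)[1::-1]))
print("shaft",t("s1",(185,173),"s2",(189,147)),P("s2",189,147,95),P("s1",185,173,97))
print("tabtip",t("s1",(299,255),"s2",(308,262)))
c=P("s2",189,147,95)
a,b=P("s2",170,188,95),P("s2",228,122,95);print("flat yaw",yw(a,b)-90,np.linalg.norm(a-b))
for n,p in(("s1",(299,255)),("s2",(308,262))):
    q=P(n,*p,76);print("tab",q,yw(c,q),np.linalg.norm((q-c)[:2]))
bk=t("k1",(166,294),"k2",(203,294));fr=t("k1",(196,71),"k2",(241,69));print("back",bk,"front",fr)
for n,B,F in(("k1",(166,294),(196,71)),("k2",(203,294),(241,69))):
    b,f=P(n,*B,48),P(n,*F,48);d=(f-b);L=np.linalg.norm(d);print(n,b,f,L,yw(b,f),"axis",b+d/L*18)
for n,l,r,row in(("k1",83,270,165),): print("skirt mid", P(n,l,row,18),P(n,r,row,18))
```

```text
shaft (array([517.45669598,  94.26688883,  94.45737641]), [np.float64(0.24888431505497585), np.float64(0.24888431505474676)]) [517.70210441  94.29428952  95.        ] [517.19624759  95.00497568  97.        ]
tabtip (array([540.62293501,  71.92157478,  77.13286467]), [np.float64(0.07676472912095651), np.float64(0.07676472912093014)])
flat yaw -41.74351160152857 15.231227589706458
tab [540.64268456  71.52802106  76.        ] -44.781492791111795 32.31985762826014
tab [540.79739948  71.77470985  76.        ] -44.276895718677004 32.25715614776494
back (array([ 476.14361087, -262.14049274,   52.51029977]), [np.float64(0.18651271924946888), np.float64(0.1865127192494237)]) front (array([ 516.89537995, -267.37739419,   46.87137399]), [np.float64(0.3932842011331015), np.float64(0.39328420113294554)])
k1 [ 474.23346672 -262.16617702   48.        ] [ 516.73770865 -267.35546785   48.        ] 42.81984728129773 -6.960723201535631 axis [ 492.10079702 -264.34757749   48.        ]
k2 [ 474.63852635 -263.2358646    48.        ] [ 517.53919805 -267.05625741   48.        ] 43.070442689856264 -5.088882955276057 axis [ 492.56757566 -264.83248322   48.        ]
skirt mid [ 490.71217674 -245.38089297   18.        ] [ 490.82027184 -283.30924558   18.        ]
```

Checks hold: shaft chord 15.2 mm (15.5 expected), tab tip 32.3 mm from the axis (32), skirt 37.9 mm wide (38), wing top at about 47–52 mm height (48). Spindle: (517.5, 94.3), yaw −44°. Knob: (491, −264.4), yaw −6°. I pick the knob up with tool yaw 174°, which leaves the last joint mid-range at the spindle.

Run:
```python
from h import *
import pickle
K=[491,-264.4];q=down(np.radians(174))
robot.move_gripper(.6,40)
robot.move_to([*K,290],q);robot.servo_line([*K,206.5],feed=100);robot.hold(.2)
s=robot.read_state();print(s["t"],s["tcp_pos"],s["ft_force"])
robot.move_gripper(0,40);s=robot.read_state();print(s["gripper_width"]*87,s["finger_force"],s["ft_force"])
robot.servo_line([*K,330],feed=150)
Q=down(np.radians(136))
robot.move_to([517.5,94.3,129+206.5+15],Q);robot.hold(.3)
s=robot.read_state();print(s["t"],s["tcp_pos"],s["gripper_width"]*87,s["ft_force"],s["joint_pos"].round(2))
pickle.dump((robot.camera_model("wrist"),s),open("h1.pkl","wb"))
I=robot.snapshot("wrist")[:,:,::-1];cv2.imwrite("pics/h1.png",I)
cv2.imwrite("pics/h1c.png",cv2.resize(I[180:330,220:420],None,fx=4,fy=4,interpolation=cv2.INTER_CUBIC))
```

```text
9.3083 [ 491.17421096 -264.45618618  207.07522244] [ 0.11380176 -0.77291015  0.08665949]
13.575574668512212 39.99996182508767 [ 0.58385216 -0.14317578 -0.80116922]
12.6667 [517.64299265  93.70262024 350.4533592 ] 14.02487387822247 [ 0.09372388  0.05858838 -0.29244182] [-0.37  0.15  0.11  1.8  -0.02  1.19  0.55]
```

View pics/h1c.png

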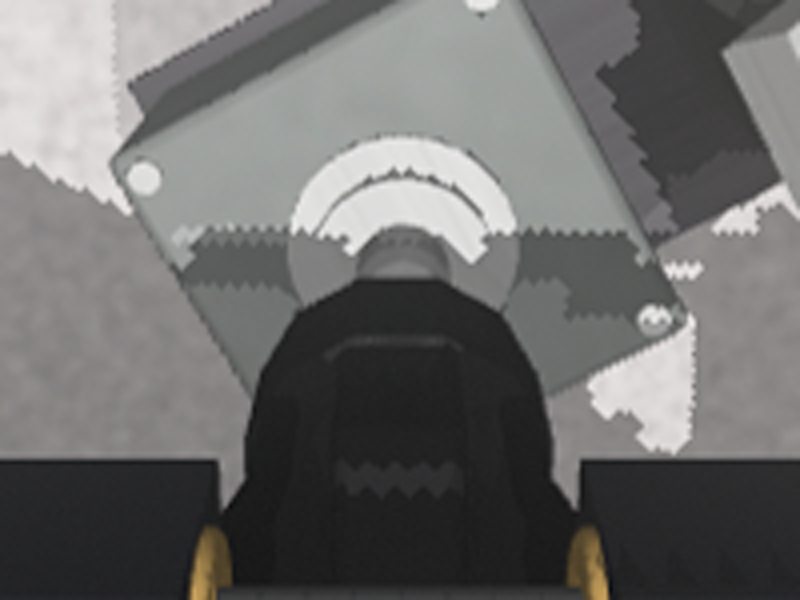

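The knob is held square, about 14 mm wide in the grip. Its skirt spans columns 245–552 with its front lower edge at (399,279). The shaft spans columns 355–450 with its base front at (402,226), and the shoulder's front edge is at about (403,172). I compute the relative offset in the tool frame.

Run:
```python
from h import *
import pickle
c,s=pickle.load(open("h1.pkl","rb"));R=Ro.from_quat(s["ee_rot"]).as_matrix();T=s["tcp_pos"]
f=lambda x,y,z:(R.T@(plane(c,(220+x/4-.4,180+y/4-.4),z)-T)).round(2)
zb=T[2]-207.07
print("tilt",R[:,2],"zb",zb)
print("skirt front -19:",f(399,279,zb)-[19,0,0],"skirt L/R",f(245,465,zb+22),f(552,465,zb+22))
print("shaft base front -8:",f(402,226,82)-[8,0,0]);print("shoulder front -16:",f(403,172,82)-[16,0,0])
print("shaft LR",f(355,270,95),f(450,270,95))
print("pred spindle in tool",R.T@(np.array([517.5,94.3,82])-T))
```

```text
tilt [-4.31001453e-05 -1.22730770e-04 -9.99999992e-01] zb 143.3833591951825
skirt front -19: [ -0.86  -0.71 207.07] skirt L/R [  1.73 -19.23 185.07] [  1.75  17.7  185.07]
shaft base front -8: [-6.0000e-02 -1.9000e-01  2.6845e+02]
shoulder front -16: [ 1.5300e+00 -3.0000e-02  2.6845e+02]
shaft LR [  4.08  -7.97 255.45] [  4.09   7.71 255.45]
pred spindle in tool [  0.5327132    0.36166406 268.45328977]
```

Run:
```python
from h import *
import pickle
s=robot.read_state();R=Ro.from_quat(s["ee_rot"]).as_matrix()
p=s["tcp_pos"]+R@[1.2,.65,0];p[2]=207+106
cmd=np.array([517.5,94.3,350.5])+(p-s["tcp_pos"]);cmd[2]=p[2]
robot.servo_line(list(cmd),feed=80);robot.hold(.3)
s=robot.read_state();print(s["t"],"cmd",cmd,s["tcp_pos"],"want",p,s["ft_force"])
pickle.dump((robot.camera_model("wrist"),s,cmd),open("h2.pkl","wb"))
I=robot.snapshot("wrist")[:,:,::-1];cv2.imwrite("pics/h2.png",I)
cv2.imwrite("pics/h2c.png",cv2.resize(I[200:300,250:390],None,fx=5.5,fy=5.5,interpolation=cv2.INTER_CUBIC))
```

```text
13.6333 cmd [517.08908224  95.60140178 313.        ] [517.19719011  95.60446323 313.38167691] want [517.16272036  95.17293112 313.        ] [ 0.17645395  0.3828549  -0.48337142]
```

View pics/h2c.png

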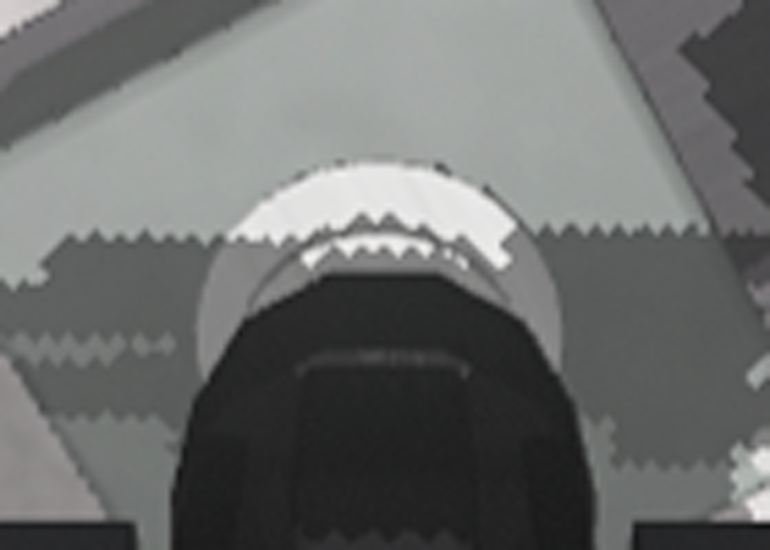

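Run:
```python
from h import *
import pickle
c,s,cmd=pickle.load(open("h2.pkl","rb"));R=Ro.from_quat(s["ee_rot"]).as_matrix();T=s["tcp_pos"]
f=lambda x,y,z:(R.T@(plane(c,(250+x/5.5-.4,200+y/5.5-.4),z)-T)).round(2)
print("skirt front -19",f(381,273,T[2]-207.07)-[19,0,0]," LR",f(172,480,T[2]-190),f(597,480,T[2]-190))
print("shoulder -16",f(380,231,82)-[16,0,0], "LR",f(250,300,82),f(510,300,82))
print("collar",f(379,160,72), f(196,320,72),f(562,320,72))
```

```text
skirt front -19 [ -0.81  -0.96 207.06]  LR [  4.24 -19.63 189.99] [  4.25  18.38 190.01]
shoulder -16 [ -0.92  -1.1  231.38] LR [  7.27 -15.18 231.37] [  7.28  12.98 231.39]
collar [ 20.32  -1.23 241.37] [  1.5  -22.05 241.37] [  1.51  19.59 241.39]
```

The knob and spindle are aligned to within about 0.5 mm. I descend in guarded steps, stopping at light contact.

Run:
```python
from h import *
import pickle
_,s0,cmd=pickle.load(open("h2.pkl","rb"));R=Ro.from_quat(s0["ee_rot"]).as_matrix()
f0=s0["ft_force"]
p=cmd+R@[-.3,-.2,0]
for z in [310,307,305,303,301,299,297,295,293,292,291,290,289.5,289,288.5,288]:
    p[2]=z;robot.servo_line(list(p),feed=40);robot.hold(.05)
    s=robot.read_state();d=s["ft_force"]-f0
    print(z,s["tcp_pos"].round(2),(R.T@d).round(2),round(s["t"],2))
    if abs(d[2])>2.5 or np.hypot(*d[:2])>6: break
```

```text
310 [517.11  95.23 309.85] [-0.31 -0.81  0.62] 13.98
307 [517.13  95.25 306.89] [-0.4   0.37  0.46] 14.28
305 [517.14  95.24 304.96] [-0.78 -0.49 -0.61] 14.58
303 [517.15  95.26 302.93] [ 1.02 -0.93  0.07] 14.88
301 [517.22  95.13 300.94] [-0.74 -0.74  0.78] 15.18
299 [517.23  95.15 298.93] [-2.07 -0.19  0.68] 15.48
297 [517.21  95.15 296.92] [-1.85  0.09  1.48] 15.78
295 [517.21  95.18 294.88] [-3.52  0.71  1.63] 16.08
293 [517.23  95.2  292.9 ] [-2.91  1.82  3.01] 16.38
```

The knob is 13 mm engaged with only a light side load (about −3 N along tool x). I relax it sideways and continue to the seat.

Run:
```python
from h import *
import pickle
_,s0,cmd=pickle.load(open("h2.pkl","rb"));R=Ro.from_quat(s0["ee_rot"]).as_matrix()
f0=s0["ft_force"]; off=np.array([-.7,-.1,0])
p=cmd+R@off
for z in [293,292,291,290,289.5,289,288.5,288]:
    p[2]=z;robot.servo_line(list(p),feed=40);robot.hold(.1)
    s=robot.read_state();d=s["ft_force"]-f0
    print(z,s["tcp_pos"].round(2),(R.T@d).round(2),s["gripper_width"]*87,round(s["t"],2))
    if d[2]>3.5 or np.hypot(*d[:2])>8: break
```

```text
293 [517.39  95.09 292.91] [-1.38  0.33  1.33] 13.705953550590314 16.73
292 [517.43  95.11 291.95] [-0.93 -0.14  0.19] 13.911017091984085 17.08
291 [517.44  95.11 290.92] [-0.33 -0.42 -0.79] 13.741976421932264 17.43
290 [517.46  95.06 289.95] [ 0.61 -0.23 -0.02] 13.396988306984014 17.78
289.5 [517.49  95.08 289.48] [-0.14 -0.06 -0.17] 13.438229330347385 18.13
289 [517.51  95.05 289.  ] [ 0.29 -0.19  0.37] 13.679573213921234 18.48
288.5 [517.52  95.03 288.49] [ 0.62  0.33 -0.01] 14.195466210797552 18.83
288 [517.53  95.04 288.32] [ 1.3  -2.39 -7.06] 13.685892695986247 19.18
```

Seated at TCP z of about 288.3, the expected height, with 7 N reaction (the spring preload). Now I press.

Run:
```python
from h import *
import pickle
_,s0,cmd=pickle.load(open("h2.pkl","rb"));R=Ro.from_quat(s0["ee_rot"]).as_matrix()
f0=s0["ft_force"]; p=cmd+R@[-.7,-.1,0]
robot.move_gripper(0,58)
for z in [286.5,285,283.5,282.6,282]:
    p[2]=z;robot.servo_line(list(p),feed=30);robot.hold(.15)
    s=robot.read_state();d=s["ft_force"]-f0
    print(z,s["tcp_pos"].round(2),(R.T@d).round(2),s["gripper_width"]*87,round(s["t"],2))
    if d[2]>20: break
robot.hold(1.5)
s=robot.read_state();print(s["tcp_pos"],s["ft_force"]-f0,s["t"])
I=robot.snapshot("top")[:,:,::-1];J=robot.snapshot("scene")[:,:,::-1];cv2.imwrite("pics/w3.png",robot.snapshot("wrist")[:,:,::-1])
a=cv2.resize(I[180:330,110:310],(400,300));b=cv2.resize(J[220:430,280:520],(400,350))[:300]
c=cv2.imread("pics/w3.png")[60:360,120:520];d=cv2.resize(I[130:355,290:590],(400,300))
cv2.imwrite("pics/f.png",np.vstack([np.hstack([a,b]),np.hstack([c,d])]))
```

```text
286.5 [517.56  95.08 286.92] [ 1.34 -2.62 -7.18] 13.214746810572011 19.8
285 [517.54  95.04 285.52] [ 2.35 -3.19 -8.1 ] 13.610439549225433 20.2
283.5 [517.57  95.06 284.12] [ 3.06 -3.04 -8.94] 13.409075914298212 20.6
282.6 [517.57  95.07 283.28] [  1.9   -3.4  -10.15] 13.78316700587871 21.0
282 [517.56  95.03 282.73] [  1.91  -3.61 -10.79] 13.422061531767362 21.4
[517.57209837  95.0708262  282.74432669] [-5.13013942 -0.72824736  9.79719568] 22.9
```

View pics/f.png

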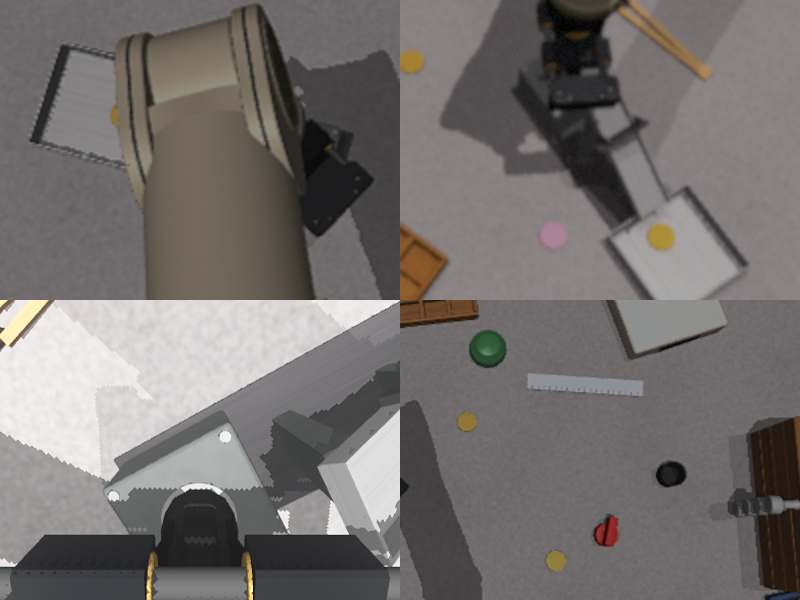

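The brass token lies in the bin at scene tile (661,237). The bystanders are where they were. The knob is on the spindle, held about 5.6 mm down with about 10 N. I hand in while still pressing.

```bash
python3 -c "
from station import robot
print(robot.close_job())"
```

```text
the job is handed in; nothing more can be done
None
```

The job is handed in at about 23 s: the knob is fitted home on the spindle and still held pressed about 5.6 mm down, the brass token is in the bin, and the other things visible in the final pictures are where they were.

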